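# Tare a beaker and load the sample tube on the balance

## Task

Set the empty beaker on the balance so that it sits fully down and level inside the centring ring on the pan, feeling for the ring gently and never pushing the pan down onto its stop, and let go of it. Then press the long tare key firmly down for about half a second, not the round power key, and only after that lower the free-standing capped tube upright into the beaker without dropping it. Leave the beaker seated with the tube standing in it, do not press tare again once the tube is in, and leave everything else where it is.

Things in the scene. Friction and masses are not known exactly. Their poses are not given: they have to be found in the camera images.
- beaker_centre (a point): centre of the empty clear beaker, half-way up, z axis up along it; 50 mm outside diameter (48 mm for the lowest 5 mm), 60 mm high, bore 42 mm or more, floor 2 mm thick; stands on the worktop at one side of the balance. Grip it across the outside, fingertips at least 12 mm above its bottom to clear the ring. About 45 to 65 g.
- tube_centre (a point): centre of the one free-standing 50 ml tube with orange screw cap, half-way up (58 mm above its foot), z axis up along it; body 28 mm diameter, cap 34 mm diameter on the top 14 mm, 116 mm high; on the worktop on the other side of the balance from the beaker. In the beaker its lower 58 mm are inside, so fingers must hold it by the top 50 mm. About 40 to 60 g.
- balance: white top-pan balance fixed on the worktop, 220 mm deep (x) by 190 mm wide (y), deck 50 mm high; origin under its middle on the worktop, x axis from its front (display and keys, towards the robot) to its back, z up. It must not be pushed with more than 20 N.
- pan_centre (a point): middle of the round pan (130 mm diameter), on its upper face when unloaded, 60 mm above the worktop. On the pan stands a fixed flat-topped ring, 7 mm high, 53 mm inside, 66 mm outside diameter, centred 6 mm off this point in an unreported direction, new each time. A beaker set down here rests on the ring's top; pressed with about 3 N and slid round a 6 mm radius circle it drops in.
- pan (a joint): how far the pan is pushed down, m: 0 unloaded, spring of 2 N per mm after about 0.4 N, stop at 0.006. More than 0.0045 (about 10 N) counts as pushed onto its stop.
- tare_key_top (a point): fixed point: middle of the top of the unpressed tare key, the long bar key (26 mm in x, 38 mm in y) at the front left of the balance, 53 mm above the worktop, 3 mm proud of its surroundings or more; pressed straight down
- tare_key (a joint): travel of the tare key, m: 0 up, 0.004 fully down; about 1 N to start, 7 N fully down; springs back. It counts as pressed beyond 0.0025 (5 N).
- power_key_top (a point): fixed point: middle of the top of the round power key (18 mm diameter) at the front right of the balance, 51 mm above the worktop; leave it alone
- power_key (a joint): travel of the power key, m: 0 up, 0.004 fully down; leave it alone
- cream_jar: white screw-lid jar, 77 mm across, 91 mm high, standing behind on the left; origin under its middle; leave it alone
- rinse_bottle: white plastic bottle with a ribbed cap, 66 mm across, 143 mm high, standing behind on the right; origin under its middle; leave it alone
Things that resemble listed ones, but are neither listed nor needed, are in the scene too. What is meant by the part that bears tube_centre is not green, and is the smaller of those in its own colour. Of the things that look like the part that bears beaker_centre, take the one that is farthest to the robot's right at the start.

How it is judged:
By the outcome, as a careful person would: the job done as asked, in the order asked, and still so for the second after the job is handed in, with the robot touching nothing.
It also fails if it takes over 72 s, if anything falls off the work surface, if the arm or the gripper's body presses on something with over 40 N, if the wrist force passes 120 N, or if a joint passes its speed limit or range.

## Robot

A 6-joint arm with a two-finger parallel gripper is mounted at the origin on a cart in front of the work surface, level with it; the furniture and walls round the work are solid. World frame = base frame: x ahead of the robot, y to its left, z up, the work surface at z = 0. Lengths are in mm, angles in rad, forces in N, time in s.
With the tool pointing down it reaches from about 350 to 975 mm from the base axis. Payload 7.1 kg.
Tool frame: the origin (TCP) lies on the front face of the gripper's body, between the roots of the fingers; the fingertips stand 80 mm ahead of it and the grasp point (between the pads) lies 61 mm ahead of it (env.tips_ahead is the distance from the TCP to the fingertips, in mm); z points along the fingers, y is the direction in which the jaws open and shut (so a half turn about z gives the same grasp; the last joint's range is limited). The gripper opens to 88 mm and grips with 3 to 60 N. Pads are 20 mm wide; open, the fingers measure 115 mm over their backs; the gripper's body (75 mm by 178 mm) begins 61 mm behind the grasp point.
Start: joints at [1.234, 0.423, 1.63, -0, 1.089, -0.019], TCP at [195.267, 593.697, 302.675] pointing down, gripper open.
Joint ranges: [-3, 3], [-0.9, 2.11], [0.09, 2.58], [-1.31, 4.45], [0.11, 2.69], [-2.54, 2.54]. Speed limits (rad/s): [2.39, 2.39, 3.01, 3.14, 3.14, 3.14].

## Interface

Orientations are given as a unit quaternion [x, y, z, w].
In Python, from station import env, set_gripper, viewer, workorder gives the robot as it stands. Calls block until the motion is done:
- env.reach(position, orientation): joint-space move of the TCP to a pose.
- env.move_l(position, rot=None, rate=150, f_stop=None): straight line of the TCP; rot=None keeps the orientation; rate is the mean speed in mm/s. With f_stop (N) it stops when the force on the tool has changed by that much, and returns True; else False.
- env.move_joints(angles): joint-space move.
- set_gripper(opening): finger opening in mm; the grip force is fixed at half the most; returns when the fingers have stopped.
- env.hold(seconds).
- env.ik(position, orientation): joint angles nearest the present ones, or None.
- env.read_state(): the state.
- viewer.camera(name): name is "scene" or "top" or "wrist"; returns the picture (420x560x3 uint8, blue, green, red); there is no depth.
- viewer.camera_params(name): a dict with "fx", "fy", "cx", "cy" (pixels), "pose" (4x4, takes a point from camera to world coordinates); the wrist camera has in their place "tool_from_camera" (4x4, takes a point from camera to tool coordinates, whose origin is the TCP and whose axes are the flange's). Camera axes: x right, y up, looking along -z (the intrinsics and any distortion apply to the point x, -y, -z); pixel columns grow to the right and rows downward; lengths in mm; the calibration is good to about 2 mm. The wrist camera is an equidistant fisheye: a pixel r from the principal point sees the ray r / f radians off the axis. A picture is of the moment at which its call begins: read the wrist's pose just before it. camera_params takes no time and is no camera call.
A pose or a line that the arm cannot do raises env.IKError and nothing moves.
- workorder.sign_off(): hands the job in, once; it reports no verdict.
The state is a dict: "time_s": time; "qpos": joint angles; "dq": joint speeds; "tau": joint torques, N m; "tool_pos": TCP position; "orientation": TCP orientation; "force": force on the tool from outside, world axes, zero at the start; "wrist_torque": the same for the moment, N m; "width": finger opening in mm.
Only numpy, scipy, OpenCV 4.12 (cv2) and the standard library are available. Lean on these libraries where they do the work, as an engineer would, in place of code of your own. Each camera call takes 0.05 s, during which the arm holds its last target.

## Working session

There is one attempt and no reset: what is moved stays moved. The work goes in short steps, each a Python script; the robot and the scene stay as the last script left them, time stands still between calls to the robot, and variables do not carry over. Pictures are saved under pics/ and viewed, and the job is handed in when it is done.

```bash
ls; mkdir -p pics; python3 - <<'E'
from station import env,set_gripper,viewer,workorder
import cv2
s=env.read_state();print(s)
for n in("scene","top","wrist"):
    cv2.imwrite(f"pics/a_{n}.png",viewer.camera(n)); print(n,viewer.camera_params(n))
E
```

```text
pics
{'time_s': 0.0, 'qpos': array([ 1.23402230e+00,  4.23830957e-01,  1.63064529e+00, -5.53114595e-06,
        1.08859927e+00, -1.89797599e-02]), 'dq': array([ 0.00171055, -0.00044922,  0.00199855, -0.00070053,  0.00062259,
        0.0001539 ]), 'tau': array([-9.60303842e-04, -5.44608700e+01, -2.73681074e+01,  6.43412699e-02,
        2.25659413e-02, -1.00455575e-04]), 'tool_pos': array([195.12317634, 593.32620219, 301.92534375]), 'orientation': array([ 1.58228018e-01,  9.87402322e-01, -7.30166701e-04, -1.28778601e-04]), 'force': array([-0.62573478, -0.32025422,  0.5429597 ]), 'wrist_torque': array([ 0.03325616, -0.04651324, -0.01555546]), 'width': 87.78443410651315}
scene {'fx': 534.6174358026236, 'fy': 534.6174358026236, 'cx': 278.4056524719862, 'cy': 211.0570908437596, 'pose': array([[ 9.41829786e-01,  2.43704314e-01, -2.31440840e-01,
         2.42530952e+02],
       [-3.36087557e-01,  6.85685791e-01, -6.45662567e-01,
        -9.24656871e+02],
       [ 1.34494278e-03,  6.85888623e-01,  7.27705289e-01,
         1.17701031e+03],
       [ 0.00000000e+00,  0.00000000e+00,  0.00000000e
[... 262 characters left out ...]
9340956e-02,  1.45594277e-02,
         6.32513472e+01],
       [ 1.16894659e-02,  1.15957303e-01,  9.93185411e-01,
         1.40892095e+03],
       [ 0.00000000e+00,  0.00000000e+00,  0.00000000e+00,
         1.00000000e+00]])}
wrist {'fx': 325.19226210127806, 'fy': 325.19226210127806, 'cx': 276.29262177738093, 'cy': 213.05069301643977, 'tool_from_camera': array([[-1.45861757e-03,  9.70114728e-01,  2.42642303e-01,
         6.49086511e+01],
       [ 9.99998579e-01,  1.62010737e-03, -4.66013222e-04,
        -4.27454900e-01],
       [-8.45192874e-04,  2.42641278e-01, -9.70115712e-01,
        -8.16627089e+01],
       [ 0.00000000e+00,  0.00000000e+00,  0.00000000e+00,
         1.00000000e+00]])}
```

View pics/a_top.png

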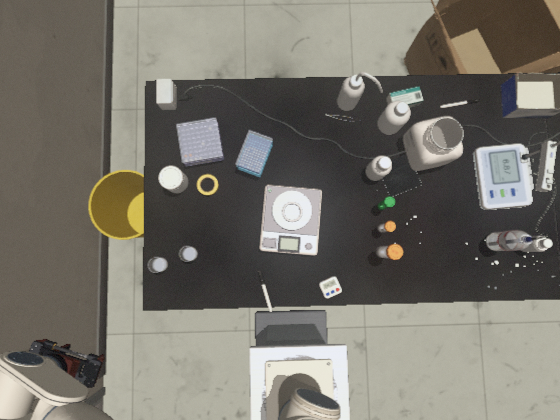

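View pics/a_scene.png

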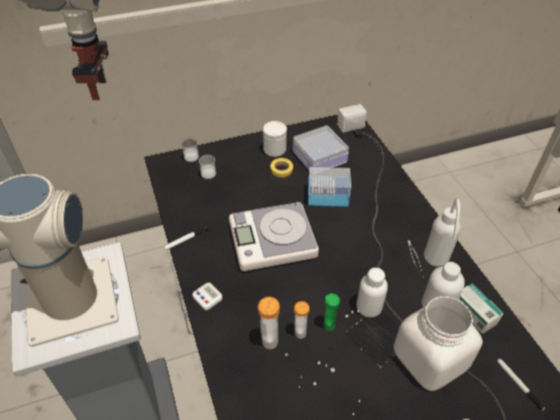

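View pics/a_wrist.png

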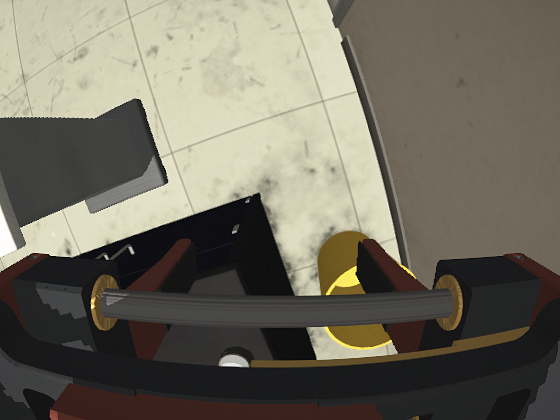

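Candidates: the beakers are at top (158,265) and (189,254). The one at (189,254) is farther right for the robot. The tubes are green (388,203), orange (390,227) and a larger orange (395,252). The smaller orange one at (390,227), scene (302,308), is the target. Next I check with close crops.

```bash
cat > h.py <<'E'
import numpy as np,cv2
from station import env,set_gripper,viewer,workorder
P={n:viewer.camera_params(n) for n in("scene","top","wrist")}
def ray(n,u,v,T=None):
    p=P[n]
    if n=="wrist":
        d=np.array([(u-p['cx']),(v-p['cy'])])/p['fx'];r=np.hypot(*d)
        k=np.sin(r)/r if r>1e-9 else 1
        c=np.array([d[0]*k,-d[1]*k,-np.cos(r)]);M=T@p['tool_from_camera']
    else:
        c=np.array([(u-p['cx'])/p['fx'],-(v-p['cy'])/p['fy'],-1]);M=p['pose']
    w=M[:3,:3]@c;return M[:3,3],w/np.linalg.norm(w)
def onz(n,u,v,z,T=None):
    o,d=ray(n,u,v,T);return o+d*(z-o[2])/d[2]
def tri(*rs):
    A=0;b=0
    for o,d in rs:
        m=np.eye(3)-np.outer(d,d);A=A+m;b=b+m@o
    x=np.linalg.solve(A,b);return x,[np.linalg.norm((np.eye(3)-np.outer(d,d))@(x-o)) for o,d in rs]
def toolT():
    from scipy.spatial.transform import Rotation as R
    s=env.read_state();T=np.eye(4);T[:3,:3]=R.from_quat(s['orientation']).as_matrix();T[:3,3]=s['tool_pos'];return T
def proj(n,X,T=None):
    p=P[n];M=p['pose'] if n!="wrist" else T@p['tool_from_camera']
    c=np.linalg.inv(M)@np.append(X,1);x,y,z=c[0],-c[1],-c[2]
    if n=="wrist":
        r=np.hypot(x,y);th=np.arctan2(r,z);return p['cx']+p['fx']*th*x/r,p['cy']+p['fx']*th*y/r
    return p['cx']+p['fx']*x/z,p['cy']+p['fy']*y/z
E
python3 - <<'E'
from h import *
t=cv2.imread('pics/a_top.png');s=cv2.imread('pics/a_scene.png')
def crop(i,x,y,w,h,k):return cv2.resize(i[y:y+h,x:x+w],(w*k,h*k),interpolation=cv2.INTER_CUBIC)
a=np.vstack([np.hstack([crop(t,140,230,70,50,5),crop(t,360,190,70,80,5)[:250]])])
cv2.imwrite('pics/c1.png',np.vstack([np.hstack([crop(t,140,235,70,50,5),crop(t,360,215,70,50,5)]),np.hstack([crop(s,170,130,70,60,5),crop(s,265,285,70,60,5)])]))
cv2.imwrite('pics/c2.png',crop(t,255,180,75,80,7))
for n,i in(('top',t),('scene',s)):
    hsv=cv2.cvtColor(i,cv2.COLOR_BGR2HSV)
    m=cv2.inRange(hsv,(5,150,120),(18,255,255))
    c,_,st,ce=(lambda r:(r[0],r[1],r[2],r[3]))(cv2.connectedComponentsWithStats(m))
    for k in range(1,c):
        if st[k][4]>20:print(n,st[k],ce[k])
E
```

```text
top [387 244  11  16  30] [389.8        253.03333333]
scene [258 296  22  22 394] [268.44416244 306.87817259]
scene [294 301  16  15 190] [301.35263158 307.96842105]
```

View pics/c1.png

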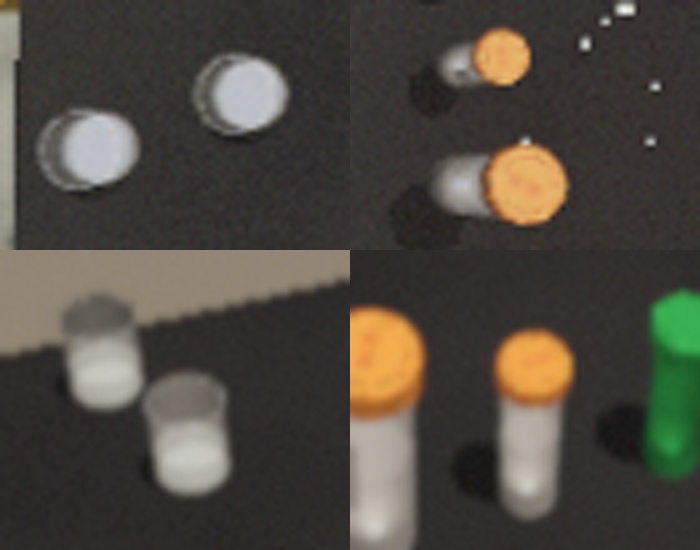

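View pics/c2.png

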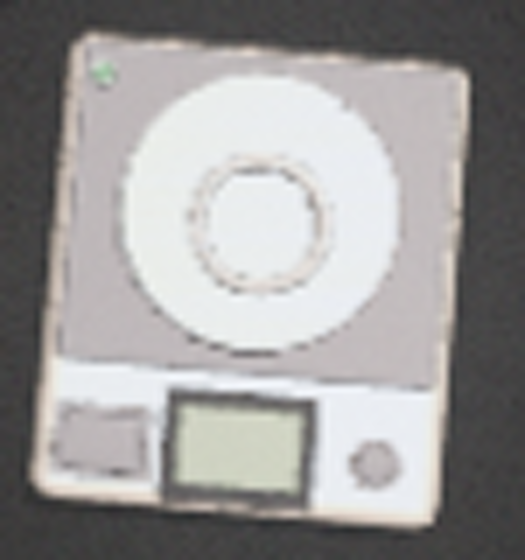

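The crops show which beaker and which tube to use. The ring on the pan is visible, offset toward the front. Next I compute positions from both views.

```bash
python3 - <<'E'
from h import *
np.set_printoptions(precision=1,suppress=True)
print('beaker rim top z60',onz('top',186.6,253.8,60),'base z0',onz('top',190.4,254,0),'scene rim z60',onz('scene',207.2,160,60), 'tri',tri(ray('top',186.6,253.8),ray('scene',207.2,160)))
print('otherbeaker',onz('top',156,264.8,60))
# tube cap: top crop centre (152,57)->
u,v=360+(502-350)/5,215+57/5
us,vs=265+(535-350)/5,285+(362-250)/5
print(u,v,us,vs,'cap top z116',onz('top',u,v,116),onz('scene',us,vs,116),tri(ray('top',u,v),ray('scene',us,vs)))
u2,v2=360+(527-350)/5,215+185/5
us2,vs2=265+(375-350)/5,285+(345-250)/5
print('big',tri(ray('top',u2,v2),ray('scene',268.4,304)))
c=lambda x,y:(255+x/7,180+y/7)
pan=onz('top',*c(260,213),60);ring=onz('top',*c(259,223),67)
tare=onz('top',*c(103,440),53);pw=onz('top',*c(375,464),51)
print('pan',pan,'ring',ring,'tare',tare,'power',pw)
for n,p in(('bl',(35,493)),('br',(432,522)),('tl',(75,38)),('tr',(468,70))):print(n,onz('top',*c(*p),50))
E
```

```text
beaker rim top z60 [457.7 349.7  60. ] base z0 [457.4 349.8   0. ] scene rim z60 [460.5 350.1  60. ] tri (array([459. , 349.2,  61. ]), [np.float64(1.3283040130226684), np.float64(1.3283040130227048)])
otherbeaker [425.4 446.9  60. ]
390.4 226.4 302.0 307.4 cap top z116 [ 525.7 -293.7  116. ] [ 528.1 -292.4  116. ] (array([ 526.6, -293.4,  117.9]), [np.float64(0.9804857902266731), np.float64(0.980485790226528)])
big (array([ 446.5, -290. ,  168. ]), [np.float64(0.29095243589652703), np.float64(0.29095243589646164)])
pan [589.1   8.   60. ] ring [583.7   8.9  67. ] tare [486.2  83.2  53. ] power [472.  -42.2  51. ]
bl [462.7 115.2  50. ]
br [444.7 -67.8  50. ]
tl [675.1  92.2  50. ]
tr [655.5 -92.2  50. ]
```

```bash
python3 - <<'E'
from h import *
np.set_printoptions(precision=2,suppress=True)
q=[0,1,0,0]
for p in([458.5,349.6,230],[458.5,349.6,98],[584,9,160],[640,9,300],[526.5,-293,166],[486,83,133]):print(p,env.ik(p,q))
env.reach([490,349.6,230],q)
s=env.read_state();print(s['time_s'],s['tool_pos'],s['force'],s['wrist_torque'])
T=toolT();im=viewer.camera('wrist');cv2.imwrite('pics/w1.png',im)
np.save('T_w1.npy',T)
for z in(0,60):print(proj('wrist',[458.5,349.6,z],T))
E
```

```text
[458.5, 349.6, 230] [ 0.63  0.45  1.79 -0.    0.9  -0.94]
[458.5, 349.6, 98] [ 0.63  0.65  1.83 -0.    0.66 -0.94]
[584, 9, 160] [-0.    0.56  1.8  -0.    0.78 -1.58]
[640, 9, 300] [-0.    0.45  1.6  -0.    1.1  -1.58]
[526.5, -293, 166] [-0.53  0.57  1.76 -0.    0.81 -2.1 ]
[486, 83, 133] [ 0.15  0.51  2.01 -0.    0.62 -1.43]
1.6 [489.7  350.31 230.2 ] [-0.27  0.44  0.35] [ 0.03 -0.02 -0.01]
(np.float64(275.70145676812535), np.float64(168.3071569517953))
(np.float64(275.65856180038026), np.float64(176.56338951064868))
```

View pics/w1.png

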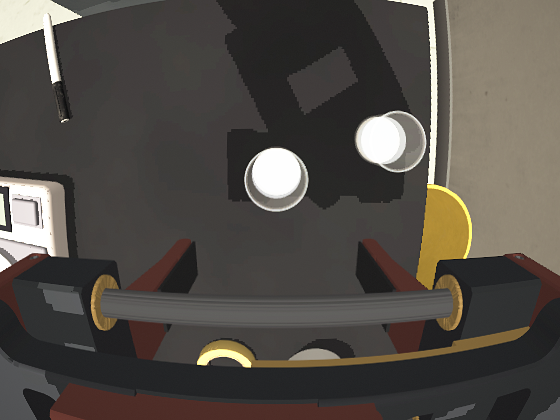

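Rim centre is at (276,179) and floor centre at (276,173). Both agree with the estimate within about 2–4 mm in x, so I use x≈460.5. The tare key is also visible at (24,210). Grasping next.

```bash
python3 - <<'E'
from h import *
np.set_printoptions(precision=2,suppress=True)
T=np.load('T_w1.npy');print(onz('wrist',276,179,60,T),onz('wrist',276,173,1,T))
env.move_l([460.5,349.6,180],rate=200)
print(env.move_l([460.5,349.6,97],rate=120,f_stop=6))
set_gripper(40)
s=env.read_state();print(s['time_s'],s['tool_pos'],s['force'],s['width'])
env.move_l([460.5,349.6,200],rate=150)
s=env.read_state();print(s['time_s'],s['tool_pos'],s['force'],s['width'],s['wrist_torque'])
env.reach([635,9,290],[0,1,0,0])
env.hold(.2);T=toolT();im=viewer.camera('wrist');cv2.imwrite('pics/w2.png',im);np.save('T_w2.npy',T)
s=env.read_state();print(s['time_s'],s['tool_pos'],s['force'],s['width'])
E
```

```text
[460.31 349.57  60.  ] [462.84 349.59   1.  ]
False
3.6167 [460.57 349.66  97.12] [0.29 1.02 1.49] 49.551266216250575
4.45 [460.02 349.26 199.3 ] [-0.6  -0.4  -1.16] 49.34911684283831 [-0.02 -0.04  0.03]
6.1583 [634.86   9.99 289.84] [-0.22  0.42 -1.43] 49.421280868469914
```

View pics/w2.png

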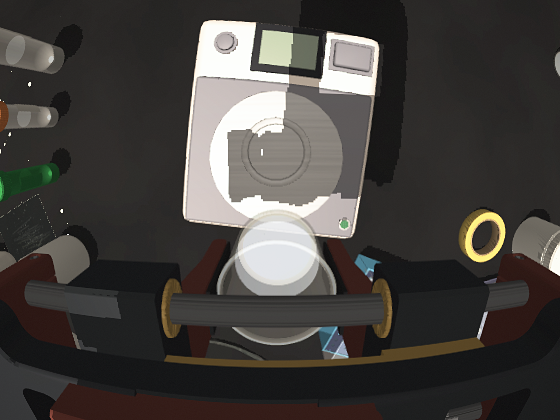

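Beaker is held (width 49.4). The ring is near (276,152), the pan near (276,157), the tare key at (353,56) and the power key at (226,43). I zoom in to fit these.

```bash
python3 - <<'E'
from h import *
im=cv2.imread('pics/w2.png')
c=im[80:235,190:370]
g=cv2.createCLAHE(4,(4,4)).apply(cv2.cvtColor(c,cv2.COLOR_BGR2GRAY))
k=cv2.resize(g,None,fx=3.8,fy=3.8,interpolation=cv2.INTER_CUBIC)
k=cv2.cvtColor(k,cv2.COLOR_GRAY2BGR)
for i in range(0,180,20):cv2.putText(k,str(190+i),(int(i*3.8),10),0,.35,(0,0,255));cv2.line(k,(int(i*3.8),12),(int(i*3.8),18),(0,0,255))
for i in range(0,155,20):cv2.putText(k,str(80+i),(0,int(i*3.8)+4),0,.35,(0,0,255))
cv2.imwrite('pics/c3.png',k)
E
```

```text
(no output)
```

View pics/c3.png

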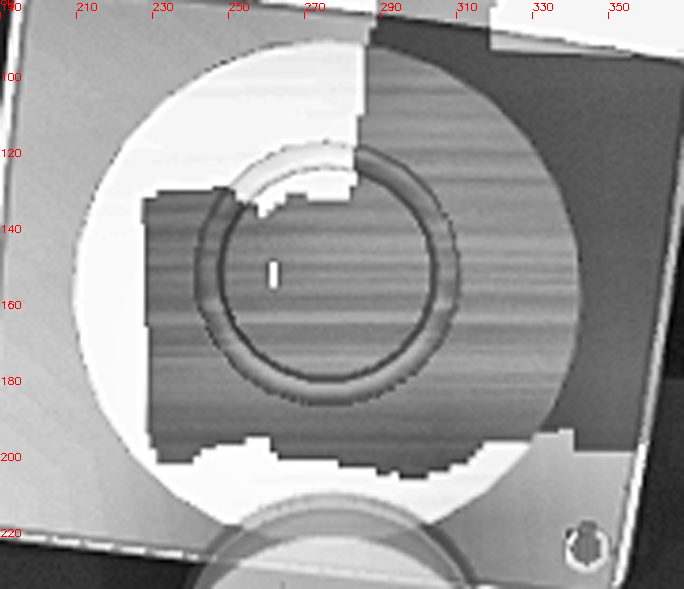

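```bash
python3 - <<'E'
from h import *
np.set_printoptions(precision=1,suppress=True)
T=np.load('T_w2.npy')
f=lambda x,y,z:onz('wrist',190+x/3.8,80+y/3.8,z,T)
L,R,t=f(73,294,60),f(581,294,60),f(327,40,60)
print(L,R,t,'pan dia',np.linalg.norm(L-R),'centre',(L+R)/2,'x from top',t[0]+65)
L,R,t,b=f(194,273,67),f(459,273,67),f(326.5,141,67),f(326.5,405,67)
print('ring dia',np.linalg.norm(L-R),np.linalg.norm(t-b),(L+R)/2,(t+b)/2)
L,R,t,b=f(219,273,67),f(439,273,67),f(327,165,67),f(327,382,67)
print('ring in',np.linalg.norm(L-R),np.linalg.norm(t-b),(L+R)/2,(t+b)/2)
print('tare',onz('wrist',353,56,53,T),'power',onz('wrist',226,43,51,T))
E
```

```text
[591.9 -55.3  60. ] [591.9  74.2  60. ] [528.4   9.4  60. ] pan dia 129.52751338043387 centre [591.9   9.4  60. ] x from top 593.3956146567043
ring dia 65.247568526308 65.4996059083984 [586.8   9.3  67. ] [587.2   9.3  67. ]
ring in 54.10510855672057 53.7738675257126 [586.8   9.9  67. ] [587.2   9.4  67. ]
tare [489.5  85.4  53. ] power [476.9 -40.   51. ]
```

```bash
python3 - <<'E'
from h import *
np.set_printoptions(precision=2,suppress=True)
env.move_l([587,9.4,185],rate=150)
env.hold(.2)
s=env.read_state();print(s['time_s'],s['tool_pos'],s['force'])
r=env.move_l([587,9.4,155.5],rate=20,f_stop=2.5)
for i in range(2):
    s=env.read_state();print(r,s['time_s'],s['tool_pos'],s['force'],s['wrist_torque']);env.hold(.2)
cv2.imwrite('pics/s3.png',viewer.camera('scene')[180:290,210:340])
E
```

```text
7.275 [587.74   9.4  185.87] [-0.28 -0.59 -0.09]
True 8.6667 [586.88   9.43 155.68] [-0.22  0.21  2.98] [-0.05 -0.14 -0.  ]
True 8.8667 [586.84   9.42 155.46] [0.38 0.82 3.31] [-0.03 -0.15  0.03]
```

Contact came at TCP z 155.5. That equals the pan level (157.1) less 1.6 mm of spring at 3 N. Contact on the ring top would have been near 164, so the beaker has dropped into the ring. I relieve the load, release, and check.

```bash
python3 - <<'E'
from h import *
np.set_printoptions(precision=2,suppress=True)
env.move_l([587,9.4,156.6],rate=20)
s=env.read_state();print(s['time_s'],s['tool_pos'],s['force'])
set_gripper(75)
env.move_l([587,9.4,240],rate=120)
env.move_l([640,9.4,290],rate=150)
env.hold(.1);T=toolT();im=viewer.camera('wrist');np.save('T_w4.npy',T)
sc=viewer.camera('scene')[180:280,210:340]
s=env.read_state();print(s['time_s'],s['width'])
a=cv2.resize(im[20:240,180:390],None,fx=1.9,fy=1.9,interpolation=cv2.INTER_CUBIC);b=cv2.resize(sc,None,fx=3,fy=3,interpolation=cv2.INTER_CUBIC)
o=np.zeros((420,800,3),np.uint8);o[:a.shape[0],:a.shape[1]]=a;o[:b.shape[0],405:405+b.shape[1]]=b;cv2.imwrite('pics/c4.png',o)
cv2.imwrite('pics/w4.png',im)
E
```

```text
9.3667 [586.86   9.42 156.47] [1.68 0.69 1.03]
11.6417 74.64014452308513
```

View pics/c4.png

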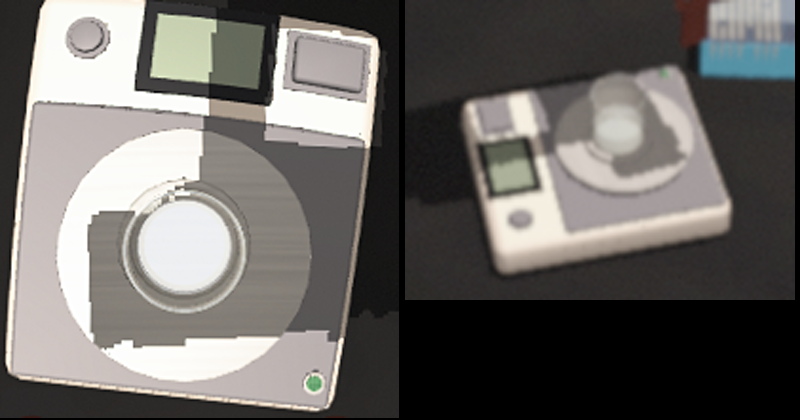

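The beaker sits concentric and level in the ring. Next is the tare key, the long bar at front left.

```bash
python3 - <<'E'
from h import *
np.set_printoptions(precision=2,suppress=True)
T=np.load('T_w4.npy');k=onz('wrist',180+329/1.9,20+64/1.9,53,T);print(k,env.tips_ahead)
x,y=489,85.3
set_gripper(0)
env.reach([x,y,185],[0,1,0,0])
env.move_l([x,y,150],rate=100)
env.hold(.2)
s0=env.read_state();print(s0['time_s'],s0['tool_pos'],s0['force'],s0['width'])
r=env.move_l([x,y,128],rate=15,f_stop=2)
s=env.read_state();print(r,s['time_s'],s['tool_pos'],s['force'])
z=s['tool_pos'][2]
if r and z>130:
    t=z
    for i in range(12):
        t-=.4; env.move_l([x,y,t],rate=15)
        s=env.read_state();f=s['force'][2]-s0['force'][2];print(s['time_s'],s['tool_pos'],f)
        if f>6.3 or s['tool_pos'][2]<129.4:break
    for i in range(5):
        env.hold(.1);s=env.read_state();print(s['tool_pos'][2],s['force'][2]-s0['force'][2])
    env.move_l([x,y,185],rate=80)
    print(env.read_state()['time_s'])
E
```

```text
[490.24  84.91  53.  ] 80.0
14.3417 [489.54  85.31 150.61] [-0.18  0.56 -0.84] 0.3484890121355809
True 15.4333 [489.01  85.3  131.88] [ 1.   -0.08  3.91]
15.6833 [489.05  85.31 131.57] 3.705307943348375
15.9333 [489.04  85.32 131.13] 5.08156511801823
16.1833 [489.04  85.3  130.72] 6.122431447234403
16.4333 [489.03  85.3  130.34] 6.140284311047974
16.6833 [489.06  85.32 129.98] 6.666783448276411
129.98705203109031 7.613608635856454
129.99842526855053 7.26735690062379
129.98566869436246 7.44406192350432
130.0101195882909 5.725774998375754
129.97758733062304 6.660284677603231
18.025
```

Tare was pressed to about 3 mm at roughly 6–7.5 N for about 0.8 s. Now the tube: hover and check.

```bash
python3 - <<'E'
from h import *
np.set_printoptions(precision=2,suppress=True)
env.move_l([489,85.3,290],rate=150)
env.reach([570,-293,300],[0,1,0,0])
set_gripper(75)
env.hold(.1);T=toolT();im=viewer.camera('wrist');np.save('T_w5.npy',T);cv2.imwrite('pics/w5.png',im)
s=env.read_state();print(s['time_s'],s['tool_pos'],s['width'])
print([proj('wrist',[528,-293,z],T) for z in(0,116)])
E
```

```text
21.675 [ 569.99 -292.99  299.98] 74.6082905042472
[(np.float64(276.64605065949604), np.float64(152.91374061515944)), (np.float64(276.9195166144979), np.float64(161.45428958560962))]
```

View pics/w5.png

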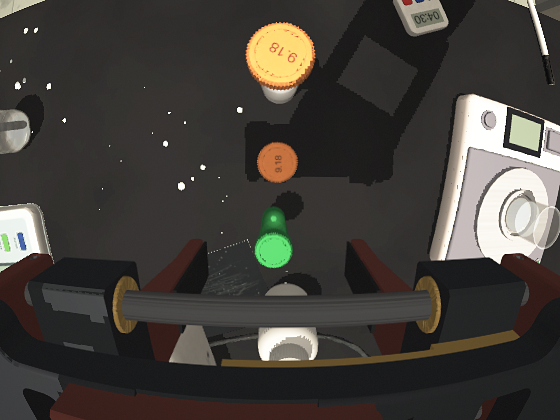

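Cap centre is at (277,162), predicted (276.9,161.5), with a radius of about 20 px, which is 34 mm. That matches the tube. I grip the cap and lift.

```bash
python3 - <<'E'
from h import *
np.set_printoptions(precision=2,suppress=True)
T=np.load('T_w5.npy');print(onz('wrist',277,162,116,T))
x,y=528.4,-293.2
env.move_l([x,y,260],rate=200)
r=env.move_l([x,y,169],rate=100,f_stop=5)
if not r:
    set_gripper(26)
    s=env.read_state();print(s['time_s'],s['tool_pos'],s['force'],s['width'])
    env.move_l([x,y,200],rate=80)
    env.move_l([x,y,340],rate=200)
    s=env.read_state();print(s['time_s'],s['tool_pos'],s['force'],s['width'])
    env.reach([587,9.4,325],[0,1,0,0])
    env.hold(.3)
    s=env.read_state();print(s['time_s'],s['tool_pos'],s['force'],s['width'])
    T=toolT();np.save('T_w6.npy',T);cv2.imwrite('pics/w6.png',viewer.camera('wrist'))
    cv2.imwrite('pics/s6.png',viewer.camera('scene'));cv2.imwrite('pics/t6.png',viewer.camera('top'))
    a=cv2.imread('pics/s6.png')[120:280,190:350];b=cv2.imread('pics/w6.png')[100:300,180:380]
    cv2.imwrite('pics/c6.png',np.hstack([cv2.resize(a,(400,400),interpolation=2),cv2.resize(b,(400,400),interpolation=2)]))
else:print('stopped',env.read_state())
E
```

```text
[ 528.45 -292.94  116.  ]
23.9083 [ 528.43 -293.18  169.03] [-0.1   0.19  1.72] 33.16454005422059
25.3 [ 527.79 -292.86  338.64] [ 0.14 -0.04 -0.91] 33.24347533615593
26.775 [587.04   8.48 325.04] [-0.06 -0.5   0.05] 33.11576807147857
```

View pics/c6.png

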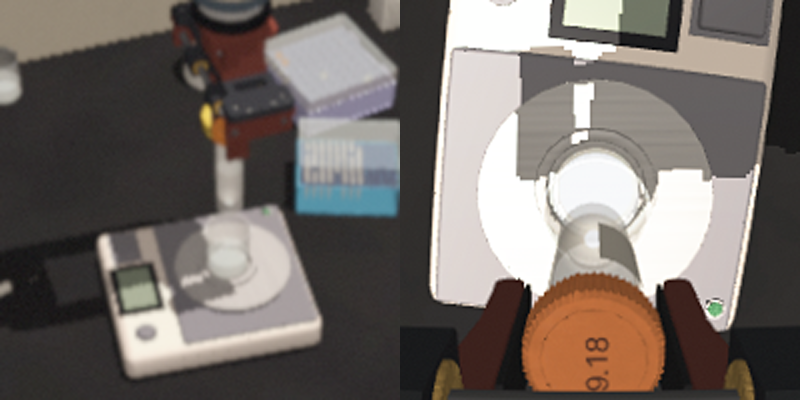

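The tube hangs straight above the beaker. I lower it gently until the foot contacts the floor.

```bash
python3 - <<'E'
from h import *
np.set_printoptions(precision=2,suppress=True)
env.move_l([587,9.4,300],rate=100)
env.hold(.2)
s=env.read_state();print(s['time_s'],s['tool_pos'],s['force'])
r=env.move_l([587,9.4,245],rate=60,f_stop=2.5)
s=env.read_state();print(r,s['time_s'],s['tool_pos'],s['force'])
if not r:
    env.hold(.2)
    r=env.move_l([587,9.4,228.5],rate=12,f_stop=1.5)
    env.hold(.2);s=env.read_state();print(r,s['time_s'],s['tool_pos'],s['force'],s['wrist_torque'])
a=viewer.camera('scene')[120:280,190:350];b=viewer.camera('wrist')[100:300,180:380]
cv2.imwrite('pics/c7.png',np.hstack([cv2.resize(a,(400,400),interpolation=2),cv2.resize(b,(400,400),interpolation=2)]))
E
```

```text
27.525 [587.34   9.42 300.64] [-0.06 -0.16 -0.46]
False 28.5917 [587.27   9.41 245.39] [ 0.14 -0.18  0.54]
True 30.125 [586.68   9.41 229.51] [ 0.29 -0.15  2.27] [-0.   -0.05 -0.02]
```

View pics/c7.png

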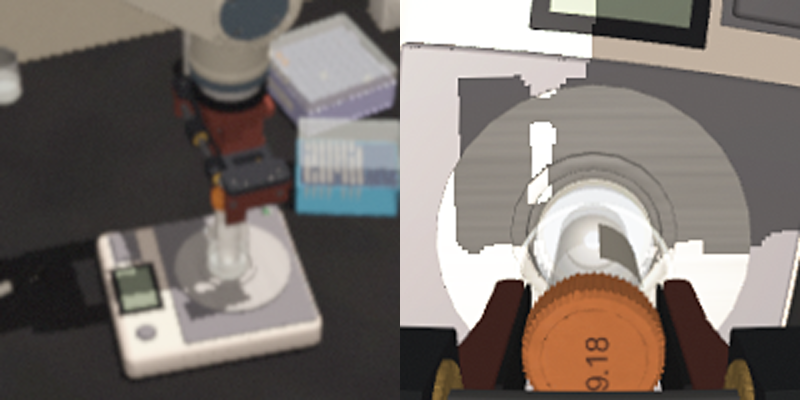

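Contact came at TCP z 229.5 (expected about 231 less pan spring), with the tube inside the beaker. I ease the load and release.

```bash
python3 - <<'E'
from h import *
np.set_printoptions(precision=2,suppress=True)
env.move_l([587,9.4,230.3],rate=12);env.hold(.1)
s=env.read_state();print(s['time_s'],s['tool_pos'],s['force'])
set_gripper(60);env.hold(.2)
env.move_l([587,9.4,320],rate=80)
env.move_l([645,9.4,370],rate=150)
env.hold(.3)
s=env.read_state();print(s['time_s'],s['tool_pos'],s['force'],s['width'])
im=viewer.camera('wrist');cv2.imwrite('pics/w8.png',im);sc=viewer.camera('scene');cv2.imwrite('pics/s8.png',sc);cv2.imwrite('pics/t8.png',viewer.camera('top'))
a=sc[120:280,190:350];b=im[30:230,180:380]
cv2.imwrite('pics/c8.png',np.hstack([cv2.resize(a,(400,400),interpolation=2),cv2.resize(b,(400,400),interpolation=2)]))
E
```

```text
30.575 [586.91   9.4  230.18] [-0.1   0.19  0.88]
33.625 [644.5    9.4  369.59] [0.16 0.27 0.47] 59.631688957399035
```

View pics/c8.png

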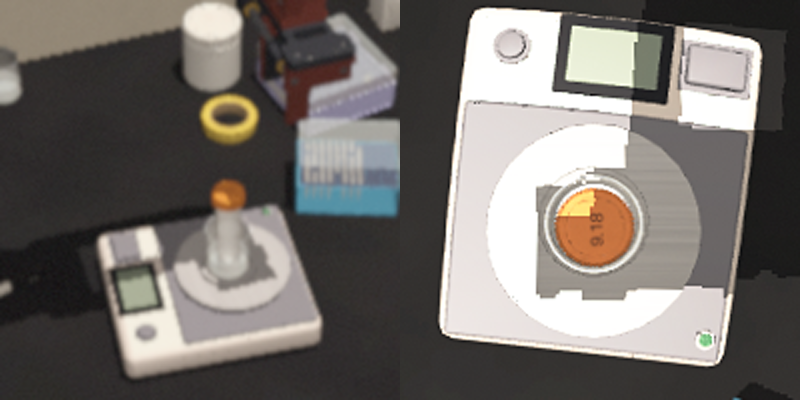

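View pics/s8.png

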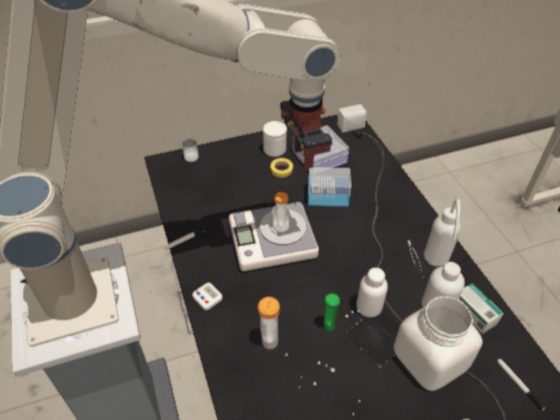

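The tube stands upright and centred in the seated beaker (cap at scene (282,199)). Everything else is unmoved and the gripper is clear, so I hand in.

```bash
python3 -c "
from station import workorder
print(workorder.sign_off())"
```

```text
the job is handed in; nothing more can be done
None
```

The job is done and handed in at about 34 s of the 72 s allowed. No verdict is reported back.

- **Beaker:** I set the right-hand beaker on the balance. It went straight into the ring at about 3 N, with the pan about 1.6 mm down, so no sliding search was needed. The picture after release shows it concentric in the ring and level.
- **Tare key:** I pressed it about 3 mm down at 6–7.5 N and held it for roughly 0.8 s, a little longer than the half second asked. The power key was not touched.
- **Tube:** I gripped the smaller orange-capped tube by its cap and lowered it until its foot touched the beaker floor at about 2 N, then let go. It was not dropped.

**Last checks:** the final scene and wrist pictures show the tube upright in the seated beaker, the gripper clear, and the other things apparently unmoved. No check failed. The fixed top camera read about 3 mm short in x compared with the wrist camera. I used the wrist values, and the touch heights fitted the beaker being fully seated.

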